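Clamp the glued dreidel and hold it

ROBOT

A 6-joint arm with a two-finger parallel gripper is mounted at the origin on the work surface. World frame = base frame: x ahead of the robot, y to its left, z up, the work surface at z = 0. Lengths are in m, angles in rad, forces in N, time in s.
With the tool pointing down it reaches from about 0.35 to 0.775 m from the base axis. Payload 7.3 kg.
Tool frame: the origin (TCP) lies at the very end of the fingers, on their centre line; the grasp point (between the pads) lies 19 mm behind it; z points along the fingers, y is the line along which they close (so a half turn about z gives the same grasp; the last joint's range is limited). The gripper opens to 92 mm and grips with 3 to 60 N. Pads are 19 mm wide; open, the fingers measure 130 mm over their backs; the gripper's body (75 mm by 190 mm) begins 47 mm behind the grasp point.
Start: joints at [-1.421, 0.342, 1.524, -0, 1.275, -0.146], TCP at [0.153, -0.502, 0.203] pointing down, gripper open.
Joint ranges: [-2.53, 2.53], [-0.77, 2.02], [0.04, 2.7], [-1, 4.14], [0.28, 2.66], [-3.11, 3.11]. Speed limits (rad/s): [2.57, 2.57, 3.14, 3.14, 3.14, 3.14].

INTERFACE

Orientations are given as [roll, pitch, yaw] about the fixed x, y, z axes, in that order (R = Rz(yaw) Ry(pitch) Rx(roll)).
In Python, from cell import observe, read_camera, get_calibration, hand_in, search_frame gives the robot as it stands.
- The arm moves only by the tool step_arm, never from a script. Its argument "commands" is a list of rows, each an object with "translation": the shift along the tool's x, y, z in mm, a list of three; "roll": the turn about the tool's z in rad. In form: [{"translation": [x, y, z], "roll": roll}, ...]. A call has 1 to 20 rows; each row shifts and turns the commanded pose from where the row before left it, along the tool's axes as they then stand; what a row does not reach is not made up. A row lasts 1/12 s, in which the tool goes at most 41.7 mm and 7.16 degrees, less where a joint would pass 70% of its speed; a pose out of reach is approached as far as the arm can. A call is refused whole if a number of a shift passes 41.7 or a number of a turn 0.125, either way. A call with a gripper value outside its range is refused whole. "fingers" is the opening, from 0 (shut) to 1 (fully open), set as the call begins (left out, the last holds). The fingers move at their own pace and stop on an object; "grip_force" is the grip in N (left out, the last holds). Time passes only in rows, so rows that do not move let the fingers close. It gives the time, the measured TCP pose, the force, the opening and the grip force at its end, in the units of the state.
- observe(): the state, without advancing time (a new reading comes with each control period).
- read_camera(name): name is "scene" or "top"; returns the picture (420x560x3 uint8, red, green, blue); there is no depth.
- get_calibration(name): a dict with "camera_matrix" (3x3 intrinsics, pixels), "world_from_camera" (4x4, takes a point from camera to world coordinates). Camera axes: x right, y up, looking along -z (the intrinsics and any distortion apply to the point x, -y, -z); pixel columns grow to the right and rows downward; lengths in m; the calibration is good to about 2 mm. A picture is of the moment at which its call begins. get_calibration takes no time and is no camera call.
- hand_in(): hands the job in; it is judged then, once.
Trained networks look in the newest picture that a camera, given by its name, has taken for a name from the list of things; names that differ only in an ending like _2 or _b are one class to them, and where a whole thing is asked for, a point or a joint stands for the part that bears it (a point fixed in the world has none). Each returns a list of dicts, best first, with "confidence" (0 to 1); they miss things now and then, are a little off and sometimes report something else, mostly with a low value. They report only what shows in the picture. A call takes as long as a camera call. They do not tell look-alikes from the thing itself.
- search_frame(camera, name): "at" ([x, y, z] in m, in world coordinates, good to about 4 mm: the middle of the surface that is visible of it).
The state is a dict: "time": time; "qpos": joint angles; "qvel": joint speeds; "joint_efforts": joint torques, N m; "tool_pos": TCP position; "tool_rot": TCP orientation; "contact_force": force on the tool from outside, world axes, zero at the start; "torque": the same for the moment, N m; "opening": finger opening in m; "grip_force": force on a finger pad.
Only numpy, scipy, OpenCV 4.12 (cv2) and the standard library are available. Lean on these libraries where they do the work, as an engineer would, in place of code of your own. Each camera call takes 0.05 s, during which the arm holds its last target. There are 200 camera calls.

TASK

The wooden dreidel on the clamp board has just been glued: first set the clamp's red selector lever to the green mark (straight out from the housing), then pump the orange trigger until the orange sprung pad reaches the dreidel, presses it against the fixed jaw and has sunk about half of its 9 mm into its sleeve; never drive it nearly all the way in, that would crush the joint. Move the jaw only with the trigger, never by pushing the bar or pad, and leave the other things on the sill where they stand. Finish while still holding the trigger squeezed with the fingers so that the pad keeps pressing the dreidel; do not let go.

Things in the scene. Friction and masses are not known exactly. Their poses are not given: they have to be found in the camera images.
- clamp: Ratchet clamp fixed on a plywood board 90 x 330 x 12 mm; stands at varying place and yaw, never moves. Origin: sill level under the middle of the blue housing (60 x 90 mm, top at 56 mm). z up; +y along the bar to the dreidel and fixed jaw; handle and trigger stick out to -x, lever to +x. Bar axis at x = 0, 30 mm above the sill. Free air under handle and trigger down to the sill.
- handle (a point): Middle of the fixed black handle, at x = -90, y = -20 mm of the clamp, 34 mm above the sill. The handle is a bar along the clamp's x (from -40 to -125 mm), 14 mm thick (y -27 to -13), z 16 to 52 mm.
- fixed_jaw (a point): Middle of the face of the fixed steel jaw, square to the bar, at y = 151 mm of the clamp and 35 mm above the sill; it faces the clamp's -y. Jaw block 50 x 18 x 46 mm on the board.
- lever (a joint): Red selector lever turning about a vertical axis at x = 8, y = 0 mm of the clamp. 0 rad = straight out along the clamp's +x, at the green mark; negative = knob swung to the clamp's -y, positive to +y; range -0.95 to 0.25. Stays where it is left (friction about 2 N at the knob). Swung back from the mark it lifts the ratchet pawl and the trigger does not move the jaw.
- lever_knob (a point): Middle of the grip part of the lever's upright round knob: 14 mm diameter, from 62 to 92 mm above the sill, on the lever 70 mm from its axis; this point is 79 mm above the sill. The flat lever arm (9 mm wide, z 58 to 64 mm) runs from the knob to the axis.
- trigger (a joint): Orange trigger on a vertical hinge at x = -24, y = 16 mm of the clamp; 0 = released (spring, 2 to 4.5 N at the roll), 0.22 rad = full squeeze (stop), towards the handle. It drives the pawl 8 mm; teeth are 6 mm apart: a full pump moves the jaw 6 mm (the first maybe 2) after some idle travel. Let it return to 0 to pump again. Driving takes (4 N + pad force)/1.8 at the roll besides the spring.
- trigger_roll (a point): Middle of the round upright roll on the trigger to press on: 14 mm diameter, z 18 to 52 mm, this point 35 mm above the sill; 66 mm from the hinge, at x = -90, y = 23 mm of the clamp when released. It moves 14.5 mm towards the handle in a full squeeze. Over the outside, handle's rear face (y = -27) to roll's front: 57 mm released, 42.5 mm squeezed.
- trigger_bar: The orange trigger bar with the roll; the part that the fingers must still press at the end. Origin on the trigger's hinge axis at sill height.
- ram (a joint): Travel in m of the toothed bar with the moving jaw, along the clamp's +y. Starts at 0 to 0.014. At 0.030 (plunger out) the pad just reaches a dreidel lying against the fixed jaw. Friction of 4 N keeps it in place when the trigger is released; a pad force above that pushes it back.
- ram_bar: The toothed steel bar with the dark sleeve at its front, not to be touched by the robot. Origin on the bar's axis, at the clamp's y = ram travel.
- plunger (a joint): How far in m the sprung green plunger with the pad is pushed into the sleeve: 0 = out, 0.009 = fully in; stiffness 2 N per mm, so 4.5 mm means 9 N on the dreidel. The open gap between sleeve and orange pad is 9 mm minus this.
- pad_face: Orange round pressing pad, 28 mm diameter, 6 mm thick, on the plunger. Its origin lies on the bar's axis 85 mm behind (clamp -y of) the pad's front face.
- dreidel: Wooden dreidel lying on one flat on the clamp board between pad and fixed jaw: square body 36 mm, stem 24 mm long towards the clamp's -x, point 16 mm towards +x, 35 g, loose, 0 to 4 mm off the fixed jaw at the start. Origin: middle of the body's underside. The pad slides it against the jaw; it need not be touched.
- menorah: Brass-coloured menorah, 275 mm wide, 217 mm tall, loose bystander. Origin under its foot.
- bowl: White porcelain bowl, 120 mm diameter, 50 mm tall, bystander. Origin under its middle.
- tealight_cup: Glass tealight cup, 60 mm diameter, 55 mm tall, bystander. Origin under its middle.
- lighter: Black plastic lighter lying flat, 24 x 76 x 12 mm, bystander. Origin under its body.
- glue_bottle: White glue bottle with orange cap, 44 mm diameter, 120 mm tall, bystander. Origin under its middle.
- trays: Two stacked white plastic trays with clear sliding doors, 340 mm long, 240 mm deep, 207 mm tall in all, fixed, long side across the sill. Origin under the middle.
There are look-alikes about, which are no part of the job. Several things have the shape of the dreidel; the one meant has the colours described above.

How it is judged:
On the way, in this order (a step that is already met when the one before it is completed fails the run):
1. the lever stands at the green mark, within 0.13 rad (value of joint lever between -0.13 and 0.13 rad), for 0.3 s.
2. the pad presses the dreidel with more than 1 N while the fingers press the trigger (contact force between pad_face and dreidel above 1 N and contact force between the fingers and trigger_bar above 1 N), for 0.1 s.
At the end, for the whole second after the job is handed in: The lever is within 0.13 rad of the green mark; the dreidel lies flat against the fixed jaw (within about 4 mm) and the pad presses it with 3 to 13 N (plunger about 1.5 to 6.5 mm in); the fingers still press the trigger (over 1 N) and keep it squeezed (over 0.02 rad); the dreidel is at rest (all of step 1 and contact force between pad_face and dreidel between 3 and 13 N and contact force between the fingers and trigger_bar above 1 N and value of joint trigger above 0.02 rad and y of dreidel in the frame of clamp above 0.129 m and angle between dreidel's own z axis and vertical below 0.15 rad and linear speed of dreidel below 0.02 m/s); the arm keeps its last pose, push and grip.
It fails at once if the dreidel is pressed with more than 15 N (plunger 7.5 mm in) (contact force between pad_face and dreidel above 15 N).
It fails at once if the robot pushes the bar or the pad (over 1 N) (contact force between any of the fingers, the arm and ram_bar above 1 N or contact force between any of the fingers, the arm and pad_face above 1 N).
It fails at once if the menorah, bowl, tealight cup, lighter or glue bottle is moved more than 30 mm (distance of any of menorah, bowl, tealight_cup, lighter, glue_bottle from where it was at the start of the episode above 0.03 m).
It also fails if it takes over 58 s, if anything falls off the work surface, if the arm or the gripper's body presses on something with over 40 N, if the wrist force passes 120 N, or if a joint passes its speed limit or range.

## Working session

There is one attempt and no reset: what is moved stays moved. The work goes in short steps, Python scripts to look and compute and a tool call to move; the robot and the scene stay as the last step left them, time stands still between calls to the robot, and variables do not carry over. Pictures are saved under pics/ and viewed, at most 10 in all, crops included, and the job is handed in when it is done.

Besides the shell and the picture viewer there is one more tool, called after "Request:" as name(argument=value, ...), one argument or row to a line, values as JSON. step_arm: Moves the arm, as the interface text tells. Its arguments: {"type":"object","properties":{"commands":{"type":"array"},"fingers":{"type":"number"},"grip_force":{"type":"number"}},"required":["commands"]}

```bash
mkdir -p pics
cat > h.py <<'E'
import numpy as np, cv2
from cell import observe, read_camera, get_calibration, hand_in, search_frame
def proj(cam,P):
    c=get_calibration(cam);K=np.array(c["camera_matrix"]);T=np.linalg.inv(np.array(c["world_from_camera"]))
    p=T@np.r_[P,1];v=K@np.array([p[0],-p[1],-p[2]]);return v[:2]/v[2]
def unproj(cam,uv,z):
    c=get_calibration(cam);K=np.array(c["camera_matrix"]);T=np.array(c["world_from_camera"])
    d=np.linalg.inv(K)@np.array([uv[0],uv[1],1]);d=T[:3,:3]@np.array([d[0],-d[1],-d[2]]);o=T[:3,3]
    return o+d*(z-o[2])/d[2]
def save(img,name): cv2.imwrite("pics/"+name,cv2.cvtColor(img,cv2.COLOR_RGB2BGR))
E
python3 - <<'E'
from h import *
for c in("top","scene"):
    save(read_camera(c),c+"0.png")
    print(c,get_calibration(c)["world_from_camera"])
    for n in("clamp","handle","trigger_roll","lever_knob","fixed_jaw","dreidel","pad_face"):
        print(n,[(np.round(r["at"],3).tolist(),round(r["confidence"],2),proj(c,r["at"]).round().tolist()) for r in search_frame(c,n)][:4])
print(observe())
E
```

```text
top [[-0.00299918  0.99957656 -0.02894322  0.48373208]
 [-0.99993694 -0.00268451  0.01090479  0.02019535]
 [ 0.01082247  0.0289741   0.99952157  1.52027071]
 [ 0.          0.          0.          1.        ]]
clamp [([0.603, -0.078, 0.011], 0.79, [297.0, 183.0]), ([0.539, -0.091, 0.048], 0.66, [303.0, 203.0])]
handle [([0.607, -0.074, 0.008], 0.92, [296.0, 181.0])]
trigger_roll [([0.538, -0.09, 0.051], 0.66, [303.0, 203.0])]
lever_knob [([0.653, -0.095, 0.068], 0.62, [304.0, 165.0])]
fixed_jaw [([0.603, -0.074, 0.014], 0.75, [297.0, 183.0])]
dreidel [([0.577, 0.036, 0.052], 0.74, [260.0, 190.0]), ([0.57, 0.186, 0.037], 0.69, [211.0, 193.0]), ([0.426, 0.046, 0.035], 0.59, [258.0, 240.0])]
pad_face []
scene [[ 0.80488444 -0.36821692  0.46537869  1.12071539]
 [ 0.59339402  0.49056674 -0.63814404 -0.81522628]
 [ 0.00667613  0.78978514  0.61334726  0.83064189]
 [ 0.          0.          0.          1.        ]]
clamp [([0.615, -0.122, 0.027], 0.94, [277.0, 249.0])]
handle [([0.616, -0.118, 0.031], 0.84, [278.0, 247.0])]
trigger_roll [([0.534, -0.095, 0.042], 0.7, [259.0, 228.0]), ([0.654,
[... 419 characters left out ...]
': 0.8, 'qpos': array([-1.42102580e+00,  3.41958543e-01,  1.52408817e+00,  3.80030853e-05,
        1.27539083e+00, -1.45966516e-01]), 'qvel': array([-2.59586159e-04,  1.20687180e-04, -1.94707289e-03, -4.96584170e-04,
        9.73702965e-04,  4.55933694e-05]), 'joint_efforts': array([ 1.20936675e-03, -4.31084704e+01, -2.44471228e+01,  7.23642809e-02,
        4.81180823e-02,  5.10546698e-06]), 'tool_pos': array([ 0.15306367, -0.50222588,  0.20286618]), 'tool_rot': array([ 3.14143390e+00, -1.34102365e-05,  2.95725982e-01]), 'contact_force': array([-0.05394729,  0.52282415, -0.46190438]), 'torque': array([ 0.03867681, -0.04619246, -0.02450545]), 'grip_force': 0.0, 'opening': 0.09205925761377326}
```

View pics/top0.png

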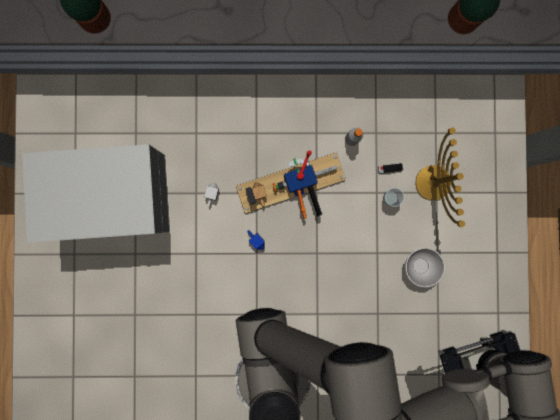

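View pics/scene0.png

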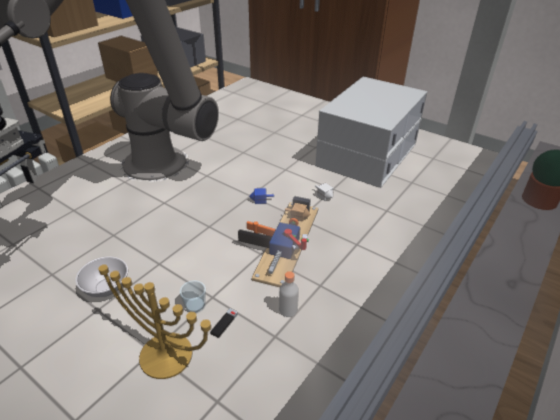

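The top picture shows the clamp at about (295,183), its dreidel at (258,192) against the dark jaw at (250,197), and the lever knob at (308,154). It also shows the handle (315,208) and roll (303,215). The blue (257,241) and white (211,193) dreidels are look-alikes, and the wooden one on the board is the one meant. Next is a close crop.

Run:
```python
from h import *
t=read_camera("top");save(cv2.resize(t[140:230,225:355],None,fx=6,fy=6,interpolation=cv2.INTER_CUBIC),"crop1.png")
# board fit by colour, hsv
h=cv2.cvtColor(t,cv2.COLOR_RGB2HSV)
def blob(lo,hi):
    m=cv2.inRange(h,np.array(lo),np.array(hi));m[:140]=0;m[230:]=0;m[:,:225]=0;m[:,355:]=0
    return m
for nm,lo,hi,z in(("blue",(105,120,30),(130,255,255),.056),("red1",(0,180,60),(4,255,255),.07),("orange",(5,190,90),(14,255,255),.05),("board",(10,60,110),(25,170,255),.012)):
    m=blob(lo,hi);p=cv2.findNonZero(m)
    if p is None: print(nm,None);continue
    r=cv2.minAreaRect(p);print(nm,len(p),r,unproj("top",r[0],z).round(4),[unproj("top",q,z)[:2].round(3).tolist() for q in cv2.boxPoints(r)])
```

```text
blue 492 ((300.9499816894531, 180.8500213623047), (24.349536895751953, 29.092952728271484), 71.56504821777344) [ 0.6051 -0.0852  0.056 ] [[0.626, -0.032], [0.654, -0.115], [0.584, -0.138], [0.557, -0.055]]
red1 61 ((304.5318603515625, 164.42213439941406), (4.0808210372924805, 28.229185104370117), 22.249025344848633) [ 0.653  -0.0951  0.07  ] [[0.616, -0.073], [0.694, -0.106], [0.69, -0.117], [0.612, -0.085]]
orange 72 ((293.02294921875, 195.64205932617188), (45.17552947998047, 16.303569793701172), 42.954593658447266) [ 0.561  -0.0615  0.05  ] [[0.59, 0.005], [0.626, -0.029], [0.532, -0.128], [0.496, -0.094]]
board 1783 ((293.9000244140625, 193.70001220703125), (53.12626266479492, 106.88497924804688), 71.56504821777344) [ 0.569  -0.0664  0.012 ] [[0.595, 0.116], [0.699, -0.198], [0.543, -0.249], [0.439, 0.065]]
```

View pics/crop1.png

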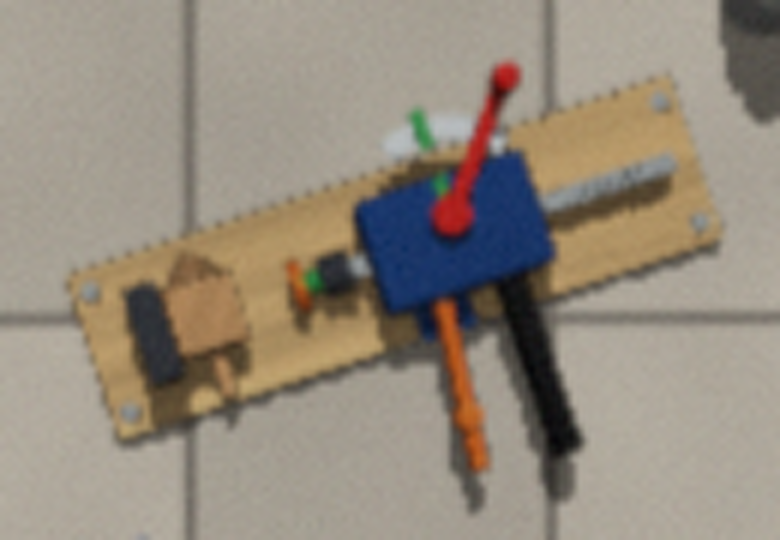

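The crop shows the wooden dreidel between the pad (297,285) and the jaw (155,335), the knob at (507,75), and the green mark at (420,125). The roll is at (468,418), and the handle runs (510,280)–(568,440). I'll fit the pose from these points.

Run:
```python
from h import *
from scipy.optimize import least_squares
L=[((30,45,56),(358,203)),((30,-45,56),(520,152)),((-30,-45,56),(553,256)),((-30,45,56),(392,313)),((8,0,66),(452,216)),((-90,23,52),(467,418)),((-123,-20,52),(566,440)),((25,169,58),(127,292)),((25,151,58),(158,284)),((-25,151,58),(185,375)),((-25,169,58),(157,384))]
T=lambda p,q:np.array([p[0]+np.cos(p[2])*q[0]-np.sin(p[2])*q[1],p[1]+np.sin(p[2])*q[0]+np.cos(p[2])*q[1],q[2]])
pix=lambda c:(np.array(c)+.5)/6-.5+np.array([225,140])
f=lambda p:np.concatenate([proj("top",T(p,np.array(q)/1e3))-pix(c) for q,c in L])
r=least_squares(f,[.6,-.08,.3],loss="soft_l1",f_scale=.5);p=r.x
print(p,f(p).reshape(-1,2).round(1).tolist())
k=unproj("top",pix((507,75)),.092);d=k[:2]-p[:2];c,s=np.cos(p[2]),np.sin(p[2])
kc=np.array([c*d[0]+s*d[1],-s*d[0]+c*d[1]])-[.008,0];print("knob world",k,"clamp",kc,np.hypot(*kc),np.arctan2(kc[1],kc[0]))
for n,q in(("handle",(-.09,-.02,.034)),("roll",(-.09,.023,.035)),("axis",(.008,0,.079)),("knob0",(.078,0,.079))):print(n,T(p,q).round(4))
for n in("menorah","bowl","tealight_cup","lighter","glue_bottle"):
    print(n,[(np.round(r["at"],3).tolist(),round(r["confidence"],2)) for r in search_frame("top",n)][:2])
```

```text
[ 0.61350122 -0.08430518  0.32511139] [[-1.0, 0.0], [0.3, -1.1], [1.3, 0.4], [-0.2, 0.6], [0.1, -0.4], [0.6, -0.4], [1.1, 1.8], [-1.1, -0.1], [-0.6, -0.6], [0.3, -0.0], [-0.7, 0.4]]
knob world [ 0.68672565 -0.106941    0.092     ] clamp [ 0.05415838 -0.04483898] 0.07031119575750955 -0.6915369159031431
handle [ 0.5346 -0.132   0.034 ]
roll [ 0.5209 -0.0913  0.035 ]
axis [ 0.6211 -0.0817  0.079 ]
knob0 [ 0.6874 -0.0594  0.079 ]
menorah [([0.599, -0.501, 0.095], 0.6)]
bowl [([0.339, -0.47, 0.021], 0.97)]
tealight_cup [([0.56, -0.38, 0.029], 0.91)]
lighter [([0.649, -0.366, 0.006], 0.63)]
glue_bottle [([0.738, -0.239, 0.08], 0.72)]
```

The fit gives the knob radius as 70.3 mm (70 expected), the lever at about −0.69 rad and the clamp yaw at 0.325. I'll go above the knob with the fingers along the clamp's y.

Request:
step_arm(
  commands=[
    {"translation": [16, -5, 0], "roll": -0.029},
    {"translation": [32, -10.3, 0], "roll": 0},
    {"translation": [32, -10.3, 0], "roll": 0},
    {"translation": [32, -10.3, 0], "roll": 0},
    {"translation": [32, -10.3, 0], "roll": 0},
    {"translation": [32, -10.3, 0], "roll": 0},
    {"translation": [32, -10.3, 0], "roll": 0},
    {"translation": [32, -10.3, 0], "roll": 0},
    {"translation": [32, -10.3, 0], "roll": 0},
    {"translation": [32, -10.3, 0], "roll": 0},
    {"translation": [32, -10.3, 0], "roll": 0},
    {"translation": [32, -10.3, 0], "roll": 0},
    {"translation": [32, -10.3, 0], "roll": 0},
    {"translation": [32, -10.3, 0], "roll": 0},
    {"translation": [32, -10.3, 0], "roll": 0},
    {"translation": [32, -10.3, 0], "roll": 0},
    {"translation": [32, -10.3, 0], "roll": 0},
    {"translation": [32, -10.3, 0], "roll": 0},
    {"translation": [32, -10.3, 0], "roll": 0},
    {"translation": [32, -10.3, 0], "roll": 0},
  ],
  fingers=1,
  grip_force=20,
)

```text
time: 2.77
tool_pos: [0.6818, -0.112, 0.2027]
tool_rot: [3.142, 0.0, 0.325]
contact_force: [0.8, -1.2, 0.3]
opening: 0.0919
grip_force: 0.0
```

Request:
step_arm(
  commands=[
    {"translation": [0, 0, 20], "roll": 0},
    {"translation": [0, 0, 20], "roll": 0},
    {"translation": [0, 0, 0], "roll": 0},
  ],
)

```text
time: 3.02
tool_pos: [0.6788, -0.1119, 0.1577]
tool_rot: [-3.137, 0.007, 0.326]
contact_force: [-0.2, 0.3, -1.3]
opening: 0.0917
grip_force: 0.0
```

Run:
```python
from h import *
s=read_camera("scene");save(cv2.resize(s[130:270,200:380],None,fx=4,fy=4,interpolation=cv2.INTER_CUBIC),"s1.png")
print(observe()["tool_pos"])
for P in([.6867,-.1069,.079],[.6874,-.0594,.079]): print((proj("scene",P)-[200,130])*4)
```

```text
[ 0.67933256 -0.11262491  0.1601006 ]
[414.71666546 450.01056122]
[456.88727146 410.35594586]
```

View pics/s1.png

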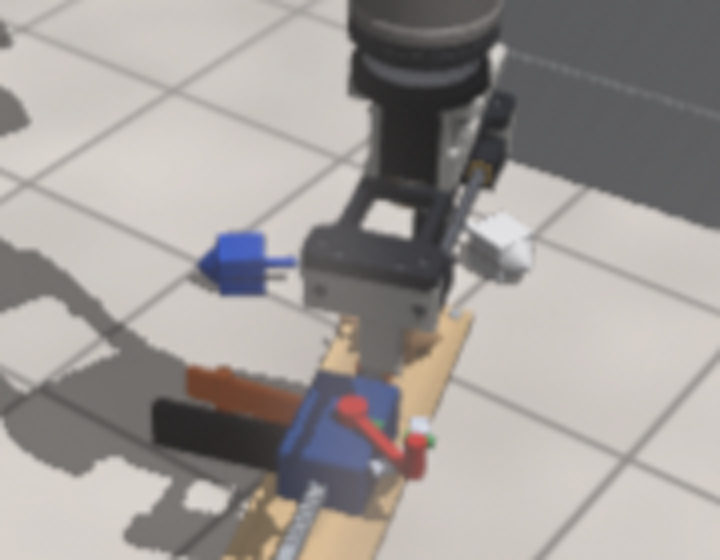

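The scene crop shows the red knob at (415,455), where the fit predicts (415,450), with the gripper above it. I'll lower around the knob and then close.

Request:
step_arm(
  commands=[
    {"translation": [9, -3, 10], "roll": 0},
    {"translation": [0, 0, 25], "roll": 0},
    {"translation": [0, 0, 25], "roll": 0},
    {"translation": [0, 0, 20], "roll": 0},
    {"translation": [0, 0, 10], "roll": 0},
    {"translation": [0, 0, 0], "roll": 0},
    {"translation": [0, 0, 0], "roll": 0},
  ],
)

```text
time: 3.65
tool_pos: [0.689, -0.1078, 0.0738]
tool_rot: [3.141, -0.001, 0.324]
contact_force: [0.6, 1.6, 1.2]
opening: 0.0919
grip_force: 0.0
```

Request:
step_arm(
  commands=[
    {"translation": [0, 0, 0], "roll": 0},
    {"translation": [0, 0, 0], "roll": 0},
    {"translation": [0, 0, 0], "roll": 0},
    {"translation": [0, 0, 0], "roll": 0},
    {"translation": [0, 0, 0], "roll": 0},
    {"translation": [0, 0, 0], "roll": 0},
  ],
  fingers=0.17,
  grip_force=8,
)

```text
time: 4.15
tool_pos: [0.6884, -0.1076, 0.0732]
tool_rot: [3.141, -0.0, 0.325]
contact_force: [-0.2, -0.9, -0.8]
opening: 0.0562
grip_force: 0.0
```

Request:
step_arm(
  commands=[
    {"translation": [0, 0, 2], "roll": 0},
    {"translation": [0, 0, 0], "roll": 0},
    {"translation": [0, 0, 0], "roll": 0},
    {"translation": [0, 0, 0], "roll": 0},
    {"translation": [0, 0, 0], "roll": 0},
    {"translation": [0, 0, 0], "roll": 0},
    {"translation": [0, 0, 0], "roll": 0},
  ],
)

```text
time: 4.73
tool_pos: [0.6883, -0.1076, 0.0708]
tool_rot: [3.141, -0.0, 0.325]
contact_force: [-0.4, -0.2, -0.6]
opening: 0.0162
grip_force: 0.0
```

Request:
step_arm(
  commands=[
    {"translation": [3.6, -5.6, 0], "roll": 0},
    {"translation": [3.7, -6.1, 0], "roll": 0},
    {"translation": [3.2, -6.5, 0], "roll": 0},
    {"translation": [2.4, -6.7, 0], "roll": 0},
    {"translation": [1.8, -6.9, 0], "roll": 0},
    {"translation": [1.0, -7.1, 0], "roll": 0},
    {"translation": [0.4, -7.1, 0], "roll": 0},
    {"translation": [0, -1, 0], "roll": 0},
    {"translation": [0, 0, 0], "roll": 0},
    {"translation": [0, 0, 0], "roll": 0},
    {"translation": [0, 0, 0], "roll": 0},
  ],
)

```text
time: 5.65
tool_pos: [0.6886, -0.0583, 0.0709]
tool_rot: [3.141, -0.0, 0.324]
contact_force: [-0.7, 1.0, -1.3]
opening: 0.0158
grip_force: 0.0
```

Request:
step_arm(
  commands=[
    {"translation": [0, 0, 0], "roll": 0},
    {"translation": [0, 0, 0], "roll": 0},
    {"translation": [0, 0, 0], "roll": 0},
    {"translation": [0, 0, -20], "roll": 0},
    {"translation": [0, 0, -30], "roll": 0},
    {"translation": [-30, 0, -20], "roll": 0},
    {"translation": [-40, 0, 0], "roll": 0},
    {"translation": [-40, 0, 0], "roll": 0},
    {"translation": [-40, 0, 0], "roll": 0},
    {"translation": [-40, 0, 0], "roll": 0},
    {"translation": [-40, 0, 0], "roll": 0},
    {"translation": [-30, 0, 0], "roll": 0},
    {"translation": [0, 0, 0], "roll": 0},
  ],
  fingers=1,
)

```text
time: 6.73
tool_pos: [0.4372, -0.1415, 0.1409]
tool_rot: [-3.14, 0.003, 0.322]
contact_force: [1.9, -0.4, 0.2]
opening: 0.0912
grip_force: 0.0
```

Run:
```python
from h import *
t=read_camera("top");s=read_camera("scene")
a=cv2.resize(t[140:230,235:345],None,fx=5,fy=5,interpolation=cv2.INTER_CUBIC)
b=cv2.resize(s[175:265,210:320],None,fx=5,fy=5,interpolation=cv2.INTER_CUBIC)
save(cv2.resize(np.hstack([a,b]),(800,327),interpolation=cv2.INTER_AREA),"t2.png")
print(observe()["tool_pos"])
```

```text
[ 0.44188432 -0.14148955  0.14148392]
```

View pics/t2.png

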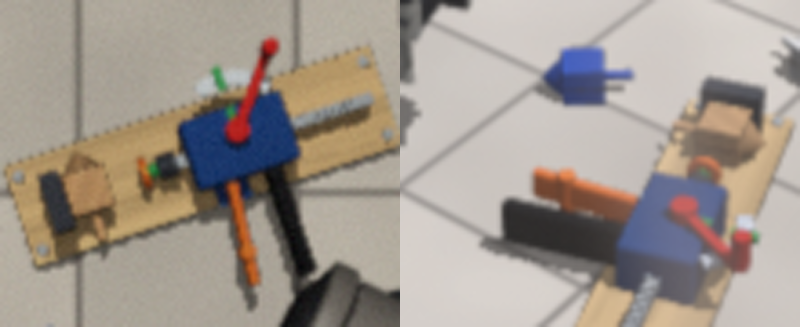

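The picture shows the lever unmoved: top knob still at (270,47), tilted back from the green mark at (218,78). The cage missed it, so I'll triangulate the knob.

Run:
```python
from h import *
from scipy.optimize import least_squares
# knob top px in each camera by colour: red blobs
out={}
for c in("top","scene"):
    im=read_camera(c);h=cv2.cvtColor(im,cv2.COLOR_RGB2HSV)
    m=cv2.inRange(h,np.array((0,150,60)),np.array((4,255,255)))|cv2.inRange(h,np.array((175,150,60)),np.array((180,255,255)))
    n,l,st,ce=cv2.connectedComponentsWithStats(m)
    print(c,[(st[i].tolist(),ce[i].round(1).tolist()) for i in range(1,n) if st[i,4]>15])
    pr=[proj(c,P).round(1).tolist() for P in([.6867,-.1069,.092],[.6867,-.1069,.064],[.6867,-.1069,.079])]
    print(pr)
top=np.array([309.3,152.8]);
for sc in ([394/4*0+ (740/800*1100-550)/5+210,(245/327*450)/5+175],):
    print("scene knob",sc)
    f=lambda P:np.r_[proj("top",P)-top,proj("scene",P)-sc]
    r=least_squares(f,[.68,-.1,.08]);print(r.x,r.fun)
o=observe();print(o["tool_pos"],proj("top",o["tool_pos"]),proj("scene",o["tool_pos"]),o["time"])
save(cv2.resize(read_camera("scene")[90:300,130:410],(800,600),interpolation=cv2.INTER_CUBIC),"s3.png")
```

```text
top [([297, 151, 14, 28, 91], [303.2, 166.4])]
[[309.1, 152.1], [308.2, 153.4], [308.7, 152.7]]
scene []
[[303.9, 238.6], [303.4, 246.9], [303.7, 242.5]]
scene knob [303.5, 242.43119266055047]
[ 0.68665825 -0.10834474  0.08025424] [-0.09275595 -0.13257352 -0.13580052  0.00401989]
[ 0.44315589 -0.14109494  0.1412034 ] [323.15903217 235.55215406] [219.77976807 194.18247274] 6.9333
```

View pics/s3.png

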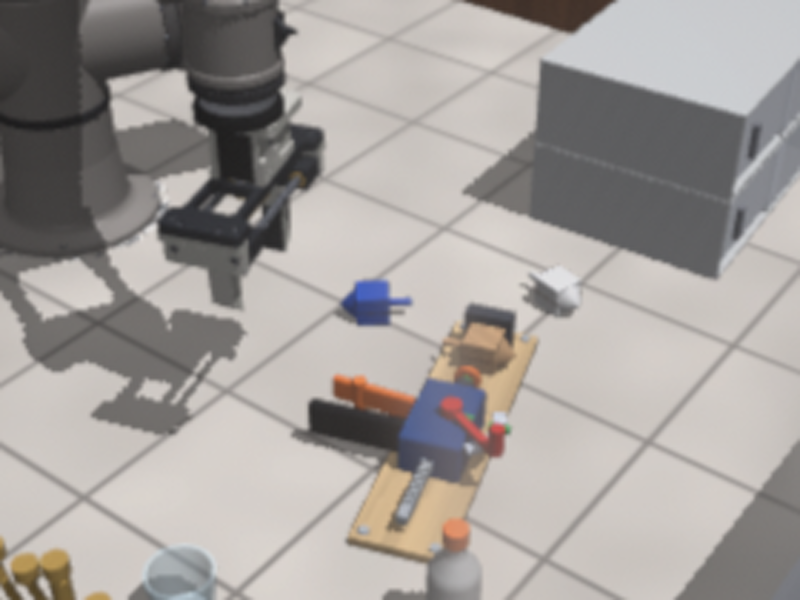

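Run:
```python
from h import *
o=observe();p=o["tool_pos"];y=o["tool_rot"][2];ty=np.array([np.sin(y),-np.cos(y),0]);tx=np.array([np.cos(y),np.sin(y),0])
im=cv2.resize(read_camera("scene")[130:235,170:310],(800,600),interpolation=cv2.INTER_CUBIC)
k=800/140
for sg in(-1,1):
  for off in (.046,.065):
    for w in(-.0095,.0095):
      for z,col in((0,(255,0,0)),(.02,(0,255,0)),(.04,(255,255,0))):
        q=(proj("scene",p+sg*off*ty+w*tx+[0,0,z])-[170,130]+.5)*k
        cv2.circle(im,tuple(int(v) for v in q),3,col,-1)
save(im,"s4.png")
```

```text
(no output)
```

View pics/s4.png

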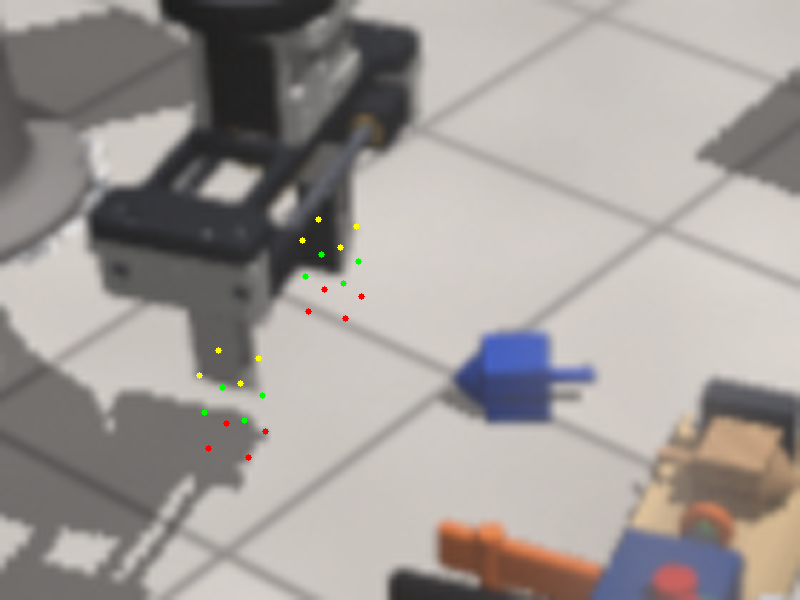

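The overlay shows the real fingertips (near about (222,383), far about (342,272)) well above where the tool reading puts them (the red dots). I'll check with the top camera whether this is height or a sideways shift.

Run:
```python
from h import *
o=observe();p=o["tool_pos"];y=o["tool_rot"][2];ty=np.array([np.sin(y),-np.cos(y),0]);tx=np.array([np.cos(y),np.sin(y),0])
print(p,o["tool_rot"],o["qpos"],o["opening"])
im=cv2.resize(read_camera("top")[190:295,255:395],(800,600),interpolation=cv2.INTER_CUBIC)
k=800/140
for sg in(-1,1):
  for off in (.046,.065):
    for w in(-.0095,.0095):
      for z,col in((0,(255,0,0)),(.035,(255,255,0))):
        q=(proj("top",p+sg*off*ty+w*tx+[0,0,z])-[255,190]+.5)*k
        cv2.circle(im,tuple(int(v) for v in q),3,col,-1)
save(im,"t4.png")
```

```text
[ 0.44314206 -0.14072537  0.14081594] [ 3.14115695e+00 -5.05731446e-04  3.25632591e-01] [-4.72601052e-01  2.97657673e-01  1.77715300e+00  6.63265296e-05
  1.06611697e+00  7.72530743e-01] 0.09204113672932525
```

View pics/t4.png

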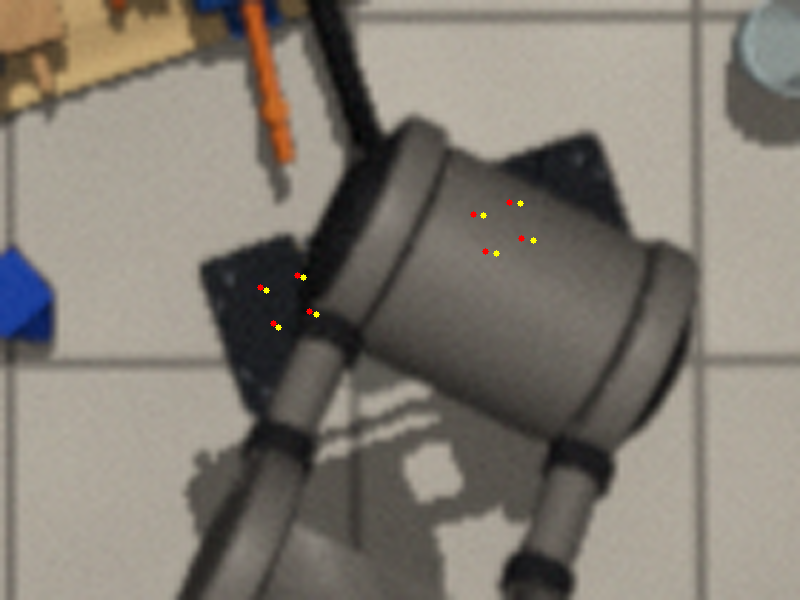

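Sideways the body matches the dots. The real tips therefore sit about 32 mm above the reported height, which explains passing over the knob. I'll go back with the fingers square to the lever and lower by that amount.

Request:
step_arm(
  commands=[
    {"translation": [30.2, 5.9, 0], "roll": 0},
    {"translation": [30.2, 5.9, 0], "roll": 0},
    {"translation": [30.2, 5.9, 0], "roll": 0},
    {"translation": [30.2, 5.9, 0], "roll": 0},
    {"translation": [30.2, 5.9, 0], "roll": 0},
    {"translation": [30.2, 5.9, 0], "roll": 0},
    {"translation": [30.2, 5.9, 0], "roll": 0},
    {"translation": [30.2, 5.9, 0], "roll": 0},
    {"translation": [0, 0, 12], "roll": 0.115},
    {"translation": [0, 0, 12], "roll": 0.115},
    {"translation": [0, 0, 12], "roll": 0.115},
    {"translation": [0, 0, 12], "roll": 0.115},
    {"translation": [0, 0, 12], "roll": 0.115},
    {"translation": [0, 0, 10], "roll": 0.115},
    {"translation": [0, 0, 0], "roll": 0},
    {"translation": [0, 0, 0], "roll": 0},
  ],
)

```text
time: 8.42
tool_pos: [0.6861, -0.1078, 0.0697]
tool_rot: [3.141, 0.002, -0.361]
contact_force: [0.2, -0.1, 0.0]
opening: 0.0919
grip_force: 0.0
```

Request:
step_arm(
  commands=[
    {"translation": [0, 0, 10], "roll": 0},
    {"translation": [0, 0, 10], "roll": 0},
    {"translation": [0, 0, 8], "roll": 0},
    {"translation": [0, 0, 0], "roll": 0},
    {"translation": [0, 0, 0], "roll": 0},
  ],
)

```text
time: 8.83
tool_pos: [0.6856, -0.1084, 0.0419]
tool_rot: [3.141, 0.002, -0.365]
contact_force: [0.5, 0.4, -0.2]
opening: 0.0917
grip_force: 0.0
```

Request:
step_arm(
  commands=[
    {"translation": [0, 0, 0], "roll": 0},
    {"translation": [0, 0, 0], "roll": 0},
    {"translation": [0, 0, 0], "roll": 0},
    {"translation": [0, 0, 0], "roll": 0},
    {"translation": [0, 0, 0], "roll": 0},
    {"translation": [0, 0, 0], "roll": 0},
    {"translation": [0, 0, 0], "roll": 0},
    {"translation": [0, 0, 0], "roll": 0},
    {"translation": [0, 0, 0], "roll": 0},
    {"translation": [0, 0, 0], "roll": 0},
    {"translation": [0, 0, 0], "roll": 0},
    {"translation": [0, 0, 0], "roll": 0},
    {"translation": [0, 0, 0], "roll": 0},
    {"translation": [0, 0, 0], "roll": 0},
  ],
  fingers=0.05,
  grip_force=8,
)

```text
time: 10.0
tool_pos: [0.6863, -0.1083, 0.0428]
tool_rot: [-3.141, -0.0, -0.365]
contact_force: [0.4, 0.6, -0.6]
opening: 0.0133
grip_force: 8.0
```

The knob is gripped (13.3 mm, 8 N). Next I'll swing it along the arc to the mark.

Request:
step_arm(
  commands=[
    {"translation": [-0.36, -7.15, 0], "roll": -0.1017},
    {"translation": [-0.36, -7.15, 0], "roll": -0.1017},
    {"translation": [-0.36, -7.15, 0], "roll": -0.1017},
    {"translation": [-0.36, -7.15, 0], "roll": -0.1017},
    {"translation": [-0.36, -7.15, 0], "roll": -0.1017},
    {"translation": [-0.36, -7.15, 0], "roll": -0.1017},
    {"translation": [-0.36, -7.15, 0], "roll": -0.1017},
    {"translation": [0, 0, 0], "roll": 0},
    {"translation": [0, 0, 0], "roll": 0},
    {"translation": [0, 0, 0], "roll": 0},
  ],
)

```text
time: 10.83
tool_pos: [0.6867, -0.0592, 0.0428]
tool_rot: [-3.141, -0.0, 0.344]
contact_force: [1.5, 2.8, 0.6]
opening: 0.0134
grip_force: 8.0
```

Request:
step_arm(
  commands=[
    {"translation": [0, 0, 0], "roll": 0.019},
    {"translation": [0, 0, 0], "roll": 0},
    {"translation": [0, 0, 0], "roll": 0},
    {"translation": [0, 0, 0], "roll": 0},
    {"translation": [0, 0, -20], "roll": 0},
    {"translation": [0, 0, -25], "roll": 0},
    {"translation": [0, 0, -20], "roll": 0},
    {"translation": [-17.4, 2.4, 0], "roll": 0},
    {"translation": [-30, 0, 0], "roll": 0},
    {"translation": [-30, 0, 0], "roll": 0},
    {"translation": [-30, 0, 0], "roll": 0},
    {"translation": [-30, 0, 0], "roll": 0},
    {"translation": [-30, 0, 0], "roll": 0},
    {"translation": [0, 0, 0], "roll": 0},
    {"translation": [0, 0, 0], "roll": 0},
  ],
  fingers=1,
)

```text
time: 12.08
tool_pos: [0.5282, -0.1162, 0.1084]
tool_rot: [3.141, -0.0, 0.326]
contact_force: [0.7, 0.6, 0.1]
opening: 0.0919
grip_force: 0.0
```

Run:
```python
from h import *
o=observe();p=o["tool_pos"];y=o["tool_rot"][2];ty=np.array([np.sin(y),-np.cos(y),0]);tx=np.array([np.cos(y),np.sin(y),0])
print(p,y,o["opening"],o["contact_force"])
s=read_camera("scene");b=cv2.resize(s[130:265,200:380],None,fx=4.44,fy=4.44,interpolation=cv2.INTER_CUBIC)
for sg in(-1,1):
    for w in(-.0095,.0095):
        q=(proj("scene",p+sg*.065*ty+w*tx+[0,0,.032])-[200,130]+.5)*4.44
        cv2.circle(b,tuple(int(v) for v in q),3,(255,255,0),-1)
save(b,"s5.png")
t=read_camera("top");c=proj("top",[.6874,-.0594,.092]);print("knob at mark expected",c)
h=cv2.cvtColor(t,cv2.COLOR_RGB2HSV);m=cv2.inRange(h,np.array((0,150,60)),np.array((4,255,255)));m[:140]=0;m[230:]=0
print(cv2.minAreaRect(cv2.findNonZero(m)))
```

```text
[ 0.52821441 -0.1161961   0.10840816] 0.32560720503878793 0.09186340156534355 [0.68449178 0.59762801 0.06797666]
knob at mark expected [292.90724669 151.87808455]
((334.4327392578125, 170.99913024902344), (92.5721435546875, 24.7050724029541), 10.19150161743164)
```

View pics/s5.png

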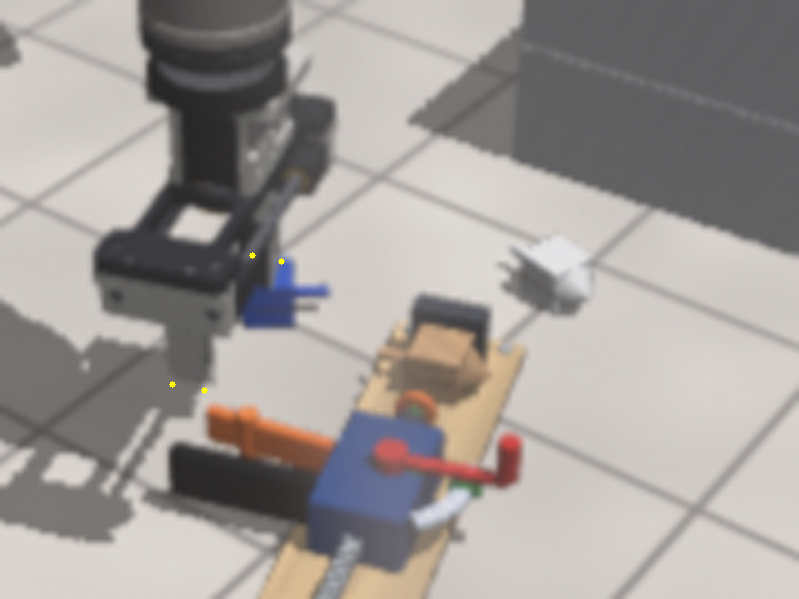

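The lever now lies along the green mark, with its knob at (508,460). The gripper is over the handle and trigger, with its tips at about (190,380). I'll lower now, fingers outside the handle and roll.

Request:
step_arm(
  commands=[
    {"translation": [0, 0, 25], "roll": 0},
    {"translation": [0, 0, 25], "roll": 0},
    {"translation": [0, 0, 20], "roll": 0},
    {"translation": [0, 0, 15], "roll": 0},
    {"translation": [0, 0, 13], "roll": 0},
    {"translation": [0, 0, 10], "roll": 0},
    {"translation": [0, 0, 0], "roll": 0},
    {"translation": [0, 0, 0], "roll": 0},
  ],
)

```text
time: 12.85
tool_pos: [0.5294, -0.1153, -0.0005]
tool_rot: [-3.141, 0.0, 0.328]
contact_force: [-0.3, -0.0, -0.1]
opening: 0.0917
grip_force: 0.0
```

Request:
step_arm(
  commands=[
    {"translation": [0, 0, 5], "roll": 0},
    {"translation": [0, 0, 5], "roll": 0},
    {"translation": [0, 0, 4], "roll": 0},
    {"translation": [0, 0, 0], "roll": 0},
    {"translation": [0, 0, 0], "roll": 0},
    {"translation": [0, 0, 0], "roll": 0},
  ],
)

```text
time: 13.35
tool_pos: [0.529, -0.1156, -0.014]
tool_rot: [3.141, -0.0, 0.328]
contact_force: [1.4, 0.0, -0.3]
opening: 0.0917
grip_force: 0.0
```

Request:
step_arm(
  commands=[
    {"translation": [0, 6, 0], "roll": 0},
    {"translation": [0, 6, 0], "roll": 0},
    {"translation": [0, 4, 0], "roll": 0},
    {"translation": [0, 0, 0], "roll": 0},
    {"translation": [0, 0, 0], "roll": 0},
  ],
)

```text
time: 13.77
tool_pos: [0.5341, -0.131, -0.0141]
tool_rot: [-3.142, -0.0, 0.327]
contact_force: [0.1, 1.6, 0.4]
opening: 0.0915
grip_force: 0.7
```

Request:
step_arm(
  commands=[
    {"translation": [0, 3, 0], "roll": 0},
    {"translation": [0, 0, 0], "roll": 0},
    {"translation": [0, 0, 0], "roll": 0},
  ],
)

```text
time: 14.02
tool_pos: [0.5346, -0.1334, -0.0143]
tool_rot: [-3.141, 0.001, 0.328]
contact_force: [-1.2, 2.4, 1.8]
opening: 0.0923
grip_force: 1.3
```

Request:
step_arm(
  commands=[
    {"translation": [0, 3, 0], "roll": 0},
    {"translation": [0, 0, 0], "roll": 0},
    {"translation": [0, 0, 0], "roll": 0},
  ],
)

```text
time: 14.27
tool_pos: [0.5352, -0.1361, -0.0144]
tool_rot: [-3.14, 0.001, 0.328]
contact_force: [-3.7, 3.5, 3.2]
opening: 0.0919
grip_force: 2.2
```

Request:
step_arm(
  commands=[
    {"translation": [0, 3, 0], "roll": 0},
    {"translation": [0, 0, 0], "roll": 0},
    {"translation": [0, 0, 0], "roll": 0},
  ],
)

```text
time: 14.52
tool_pos: [0.5359, -0.1387, -0.0145]
tool_rot: [-3.14, 0.002, 0.328]
contact_force: [-4.7, 3.0, 2.7]
opening: 0.0919
grip_force: 2.5
```

Request:
step_arm(
  commands=[
    {"translation": [0, 3, 0], "roll": 0},
    {"translation": [0, 0, 0], "roll": 0},
    {"translation": [0, 0, 0], "roll": 0},
  ],
)

```text
time: 14.77
tool_pos: [0.5367, -0.1415, -0.0145]
tool_rot: [-3.14, 0.002, 0.328]
contact_force: [-4.8, 3.9, 3.5]
opening: 0.0918
grip_force: 2.7
```

```bash
cat > pad.py <<'E'
from h import *
p0=np.array([0.6135,-0.0843]);a=0.325;C=np.array([[np.cos(a),-np.sin(a)],[np.sin(a),np.cos(a)]])
def tocl(w): return (C.T@(np.asarray(w)[:2]-p0))*1e3
def run():
    o=observe();t=read_camera("top");h=cv2.cvtColor(t,cv2.COLOR_RGB2HSV)
    m=cv2.inRange(h,np.array((3,150,70)),np.array((16,255,255)));pts=cv2.findNonZero(m).reshape(-1,2)
    q=np.array([np.r_[tocl(unproj("top",u,.044)),h[u[1],u[0],1]] for u in pts])
    k=(abs(q[:,0])<20)&(q[:,1]>45)&(q[:,1]<140);q=q[k]
    g=cv2.inRange(h,np.array((45,120,50)),np.array((80,255,255)));gp=cv2.findNonZero(g).reshape(-1,2)
    gq=np.array([tocl(unproj("top",u,.036)) for u in gp]);gq=gq[(abs(gq[:,0])<15)&(gq[:,1]>45)&(gq[:,1]<140)]
    f=C.T@o["contact_force"][:2];print("t",round(o["time"],2),"tcp clamp",tocl(o["tool_pos"]).round(1),"F",f.round(1),round(o["contact_force"][2],1),"grip",round(o["grip_force"],2))
    print("orange n",len(q),q.mean(0).round(1) if len(q) else None,"green",len(gq),gq.mean(0).round(1) if len(gq) else None)
run()
E
python3 pad.py
```

```text
t 14.77 tcp clamp [-91.1 -29.7] F [-3.2  5.2] 3.5 grip 2.66
orange n 18 [ -0.4  86.7 187.7] green 8 [-0.2 77.5]
```

Request:
step_arm(
  commands=[
    {"translation": [0, 1.5, 0], "roll": 0},
    {"translation": [0, 0, 0], "roll": 0},
    {"translation": [0, 0, 0], "roll": 0},
  ],
)

```text
time: 15.07
tool_pos: [0.5371, -0.1428, -0.0145]
tool_rot: [-3.14, 0.002, 0.328]
contact_force: [-6.1, 3.7, 3.5]
opening: 0.0921
grip_force: 2.8
```

Request:
step_arm(
  commands=[
    {"translation": [0, -9, 0], "roll": 0},
    {"translation": [0, -9, 0], "roll": 0},
    {"translation": [0, 0, 0], "roll": 0},
    {"translation": [0, 0, 0], "roll": 0},
  ],
)

```text
time: 15.4
tool_pos: [0.5331, -0.1261, -0.014]
tool_rot: [3.14, -0.001, 0.329]
contact_force: [0.6, -0.2, -0.9]
opening: 0.0917
grip_force: 0.0
```

```bash
python3 pad.py
```

```text
t 15.4 tcp clamp [-89.5 -14. ] F [ 0.5 -0.4] -0.9 grip 0.0
orange n 20 [ -1.2  87.4 185.4] green 6 [ 0.2 78.3]
```

Request:
step_arm(
  commands=[
    {"translation": [0, 9, 0], "roll": 0},
    {"translation": [0, 9, 0], "roll": 0},
    {"translation": [0, 1, 0], "roll": 0},
    {"translation": [0, 0, 0], "roll": 0},
    {"translation": [0, 0, 0], "roll": 0},
  ],
)

```text
time: 15.87
tool_pos: [0.5375, -0.1437, -0.0145]
tool_rot: [-3.138, 0.002, 0.327]
contact_force: [-4.0, 7.8, 3.6]
opening: 0.092
grip_force: 4.4
```

Request:
step_arm(
  commands=[
    {"translation": [0, 1.5, 0], "roll": 0},
    {"translation": [0, 0, 0], "roll": 0},
  ],
)

```text
time: 16.03
tool_pos: [0.5375, -0.1439, -0.0146]
tool_rot: [-3.136, 0.003, 0.327]
contact_force: [-4.0, 12.6, 6.2]
opening: 0.092
grip_force: 6.8
```

```bash
python3 pad.py
```

```text
t 16.03 tcp clamp [-91.1 -32.2] F [ 0.2 13.2] 6.2 grip 6.76
orange n 22 [ -0.3  88.3 182.4] green 6 [ 0.  79.4]
```

Request:
step_arm(
  commands=[
    {"translation": [0, -10, 0], "roll": 0},
    {"translation": [0, -11, 0], "roll": 0},
    {"translation": [0, 0, 0], "roll": 0},
    {"translation": [0, 0, 0], "roll": 0},
    {"translation": [0, 0, 0], "roll": 0},
  ],
)

```text
time: 16.5
tool_pos: [0.5332, -0.1267, -0.014]
tool_rot: [3.14, -0.001, 0.328]
contact_force: [0.5, 0.3, 0.2]
opening: 0.0918
grip_force: 0.0
```

```bash
python3 pad.py
```

```text
t 16.5 tcp clamp [-89.7 -14.5] F [0.6 0.1] 0.2 grip 0.0
orange n 22 [ -0.3  88.3 182.3] green 6 [ 0.  79.4]
```

Request:
step_arm(
  commands=[
    {"translation": [0, 7, 0], "roll": 0},
    {"translation": [0, 5, 0], "roll": 0},
    {"translation": [0, 5, 0], "roll": 0},
    {"translation": [0, 3, 0], "roll": 0},
    {"translation": [0, 0, 0], "roll": 0},
    {"translation": [0, 0, 0], "roll": 0},
  ],
)

```text
time: 17.05
tool_pos: [0.537, -0.1438, -0.0146]
tool_rot: [-3.137, 0.003, 0.327]
contact_force: [-4.5, 7.3, 5.0]
opening: 0.0921
grip_force: 4.3
```

```bash
python3 pad.py
```

```text
t 17.05 tcp clamp [-91.5 -32. ] F [-2.   8.4] 5.0 grip 4.28
orange n 20 [ -0.7  93.7 186.6] green 7 [-0.6 84.4]
```

Request:
step_arm(
  commands=[
    {"translation": [0, -10, 0], "roll": 0},
    {"translation": [0, -10, 0], "roll": 0},
    {"translation": [0, 0, 0], "roll": 0},
    {"translation": [0, 0, 0], "roll": 0},
    {"translation": [0, 0, 0], "roll": 0},
    {"translation": [0, 7, 0], "roll": 0},
    {"translation": [0, 5, 0], "roll": 0},
    {"translation": [0, 5, 0], "roll": 0},
    {"translation": [0, 3, 0], "roll": 0},
    {"translation": [0, 0, 0], "roll": 0},
    {"translation": [0, 0, 0], "roll": 0},
  ],
)

```text
time: 18.02
tool_pos: [0.5371, -0.1438, -0.0146]
tool_rot: [-3.137, 0.003, 0.327]
contact_force: [-5.8, 8.0, 4.4]
opening: 0.0916
grip_force: 4.4
```

```bash
python3 pad.py
```

```text
t 18.02 tcp clamp [-91.4 -32. ] F [-2.9  9.4] 4.4 grip 4.4
orange n 19 [ -1.5 100.  186.2] green 7 [-0.3 90.8]
```

Request:
step_arm(
  commands=[
    {"translation": [0, -10, 0], "roll": 0},
    {"translation": [0, -10, 0], "roll": 0},
    {"translation": [0, 0, 0], "roll": 0},
    {"translation": [0, 0, 0], "roll": 0},
    {"translation": [0, 0, 0], "roll": 0},
    {"translation": [0, 7, 0], "roll": 0},
    {"translation": [0, 4, 0], "roll": 0},
    {"translation": [0, 0, 0], "roll": 0},
    {"translation": [0, 0, 0], "roll": 0},
  ],
)

```text
time: 18.82
tool_pos: [0.5352, -0.1366, -0.0144]
tool_rot: [-3.14, 0.002, 0.327]
contact_force: [-3.8, 3.3, 2.7]
opening: 0.0921
grip_force: 2.1
```

Request:
step_arm(
  commands=[
    {"translation": [0, 3, 0], "roll": 0},
    {"translation": [0, 0, 0], "roll": 0},
    {"translation": [0, 0, 0], "roll": 0},
  ],
)

```text
time: 19.07
tool_pos: [0.5359, -0.139, -0.0145]
tool_rot: [-3.14, 0.002, 0.328]
contact_force: [-5.2, 3.8, 2.4]
opening: 0.0922
grip_force: 2.5
```

Request:
step_arm(
  commands=[
    {"translation": [0, 3, 0], "roll": 0},
    {"translation": [0, 0, 0], "roll": 0},
    {"translation": [0, 0, 0], "roll": 0},
  ],
)

```text
time: 19.32
tool_pos: [0.5367, -0.1417, -0.0145]
tool_rot: [-3.14, 0.002, 0.328]
contact_force: [-4.9, 4.3, 2.4]
opening: 0.0916
grip_force: 2.7
```

Request:
step_arm(
  commands=[
    {"translation": [0, 3, 0], "roll": 0},
    {"translation": [0, 0, 0], "roll": 0},
    {"translation": [0, 0, 0], "roll": 0},
  ],
)

```text
time: 19.57
tool_pos: [0.5373, -0.1438, -0.0146]
tool_rot: [-3.138, 0.003, 0.328]
contact_force: [-5.1, 6.0, 3.6]
opening: 0.0917
grip_force: 4.1
```

```bash
python3 pad.py
```

```text
t 19.57 tcp clamp [-91.2 -32. ] F [-2.9  7.3] 3.6 grip 4.06
orange n 20 [ -1.  106.1 185.8] green 7 [ 0.4 96.9]
```

Request:
step_arm(
  commands=[
    {"translation": [0, -10, 0], "roll": 0},
    {"translation": [0, -10, 0], "roll": 0},
    {"translation": [0, 0, 0], "roll": 0},
    {"translation": [0, 0, 0], "roll": 0},
    {"translation": [0, 0, 0], "roll": 0},
    {"translation": [0, 7, 0], "roll": 0},
    {"translation": [0, 4, 0], "roll": 0},
    {"translation": [0, 3, 0], "roll": 0},
    {"translation": [0, 0, 0], "roll": 0},
    {"translation": [0, 0, 0], "roll": 0},
  ],
)

```text
time: 20.45
tool_pos: [0.5359, -0.1393, -0.0144]
tool_rot: [-3.14, 0.002, 0.327]
contact_force: [-4.5, 3.4, 3.3]
opening: 0.0917
grip_force: 2.4
```

Request:
step_arm(
  commands=[
    {"translation": [0, 3, 0], "roll": 0},
    {"translation": [0, 0, 0], "roll": 0},
    {"translation": [0, 0, 0], "roll": 0},
  ],
)

```text
time: 20.7
tool_pos: [0.5366, -0.1419, -0.0145]
tool_rot: [-3.139, 0.002, 0.327]
contact_force: [-4.4, 4.3, 3.5]
opening: 0.0916
grip_force: 2.7
```

```bash
python3 pad.py
```

```text
t 20.7 tcp clamp [-91.2 -30.1] F [-2.8  5.5] 3.5 grip 2.65
orange n 21 [-1.000e-01  1.106e+02  1.831e+02] green 6 [  1.1 101.6]
```

Request:
step_arm(
  commands=[
    {"translation": [0, 2.5, 0], "roll": 0},
    {"translation": [0, 0, 0], "roll": 0},
    {"translation": [0, 0, 0], "roll": 0},
  ],
)

```text
time: 21.0
tool_pos: [0.5372, -0.1437, -0.0145]
tool_rot: [-3.138, 0.003, 0.327]
contact_force: [-3.3, 6.0, 2.7]
opening: 0.0917
grip_force: 3.6
```

```bash
python3 pad.py
```

```text
t 21.0 tcp clamp [-91.3 -31.9] F [-1.2  6.7] 2.7 grip 3.59
orange n 18 [ -0.6 111.8 186. ] green 6 [ -0.5 103.2]
```

Request:
step_arm(
  commands=[
    {"translation": [0, -10, 0], "roll": 0},
    {"translation": [0, -10, 0], "roll": 0},
    {"translation": [0, 0, 0], "roll": 0},
    {"translation": [0, 0, 0], "roll": 0},
    {"translation": [0, 0, 0], "roll": 0},
    {"translation": [0, 7, 0], "roll": 0},
    {"translation": [0, 4.5, 0], "roll": 0},
    {"translation": [0, 0, 0], "roll": 0},
    {"translation": [0, 0, 0], "roll": 0},
  ],
)

```text
time: 21.8
tool_pos: [0.5351, -0.1366, -0.0144]
tool_rot: [-3.14, 0.002, 0.327]
contact_force: [-3.4, 3.9, 1.9]
opening: 0.0918
grip_force: 2.3
```

```bash
python3 pad.py
```

```text
t 21.8 tcp clamp [-91.  -24.5] F [-2.   4.8] 1.9 grip 2.26
orange n 18 [ -0.2 112.5 185.6] green 5 [ -0.3 104.9]
```

Request:
step_arm(
  commands=[
    {"translation": [0, 2, 0], "roll": 0},
    {"translation": [0, 0, 0], "roll": 0},
    {"translation": [0, 0, 0], "roll": 0},
  ],
)

```text
time: 22.1
tool_pos: [0.5354, -0.138, -0.0144]
tool_rot: [-3.139, 0.002, 0.327]
contact_force: [-4.8, 4.8, 3.8]
opening: 0.092
grip_force: 2.7
```

```bash
python3 pad.py
```

```text
t 22.1 tcp clamp [-91.1 -26. ] F [-3.   6.1] 3.8 grip 2.73
orange n 19 [ -0.6 112.7 183.4] green 4 [  0.6 104.9]
```

Request:
step_arm(
  commands=[
    {"translation": [0, 1.5, 0], "roll": 0},
    {"translation": [0, 0, 0], "roll": 0},
    {"translation": [0, 0, 0], "roll": 0},
  ],
)

```text
time: 22.4
tool_pos: [0.5357, -0.1393, -0.0145]
tool_rot: [-3.139, 0.002, 0.327]
contact_force: [-4.5, 5.5, 4.1]
opening: 0.0919
grip_force: 3.1
```

```bash
python3 pad.py
```

```text
t 22.4 tcp clamp [-91.3 -27.2] F [-2.6  6.6] 4.1 grip 3.06
orange n 18 [ -0.2 112.5 185. ] green 5 [ -0.3 104.9]
```

Request:
step_arm(
  commands=[
    {"translation": [0, 2, 0], "roll": 0},
    {"translation": [0, 0, 0], "roll": 0},
    {"translation": [0, 0, 0], "roll": 0},
  ],
)

```text
time: 22.7
tool_pos: [0.5362, -0.141, -0.0145]
tool_rot: [-3.138, 0.003, 0.327]
contact_force: [-5.3, 6.0, 3.8]
opening: 0.0917
grip_force: 3.4
```

```bash
python3 pad.py
```

```text
t 22.7 tcp clamp [-91.4 -29. ] F [-3.1  7.4] 3.8 grip 3.45
orange n 19 [ -0.6 112.7 182.9] green 5 [ -0.3 104.9]
```

Request:
step_arm(
  commands=[
    {"translation": [0, 1.5, 0], "roll": 0},
    {"translation": [0, 0, 0], "roll": 0},
    {"translation": [0, 0, 0], "roll": 0},
  ],
)

```text
time: 23.0
tool_pos: [0.5365, -0.1421, -0.0145]
tool_rot: [-3.138, 0.003, 0.327]
contact_force: [-5.5, 6.3, 4.6]
opening: 0.0917
grip_force: 3.9
```

Run:
```python
import pad
from h import *
save(cv2.resize(read_camera("top")[170:215,230:290],(800,600),interpolation=cv2.INTER_CUBIC),"t9.png")
```

```text
t 23.0 tcp clamp [-91.4 -30.2] F [-3.1  7.8] 4.6 grip 3.93
orange n 20 [ -0.5 112.5 182.6] green 5 [ -0.3 104.9]
```

View pics/t9.png

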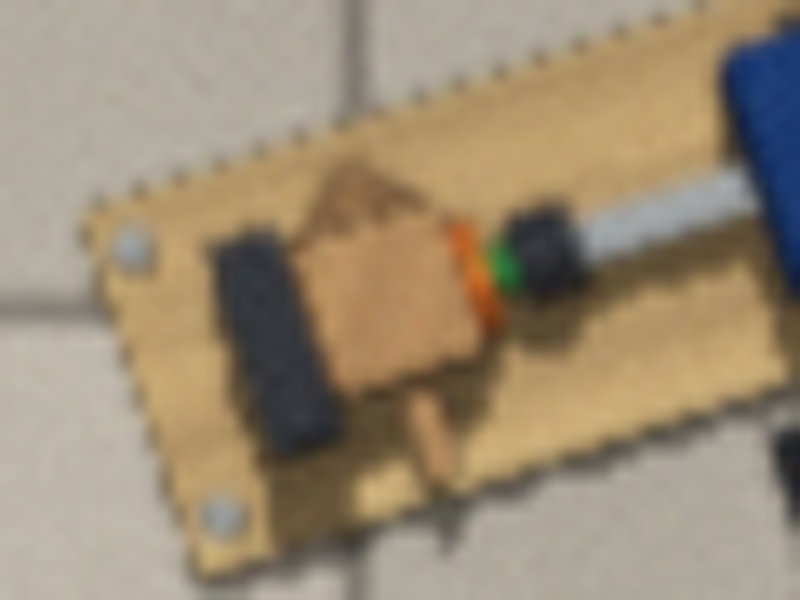

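The picture shows the dreidel flat against the jaw, with the pad (480,275) on it and a short gap to the sleeve (512,265), so the plunger is about 3 mm or more in. I'll squeeze a little more, then check.

Request:
step_arm(
  commands=[
    {"translation": [0, 1.2, 0], "roll": 0},
    {"translation": [0, 0, 0], "roll": 0},
    {"translation": [0, 0, 0], "roll": 0},
    {"translation": [0, 0, 0], "roll": 0},
    {"translation": [0, 0, 0], "roll": 0},
  ],
)

```text
time: 23.52
tool_pos: [0.5368, -0.143, -0.0145]
tool_rot: [-3.138, 0.003, 0.328]
contact_force: [-5.3, 7.8, 5.8]
opening: 0.0919
grip_force: 4.3
```

Run:
```python
import pad
from h import *
print(hand_in())
```

```text
t 23.52 tcp clamp [-91.4 -31.2] F [-2.6  9. ] 5.8 grip 4.31
orange n 19 [ -0.6 112.7 180.8] green 3 [  0.3 105.6]
the job is handed in; nothing more can be done
None
```

I set the lever to the green mark, pumped the pad onto the dreidel and handed in at 23.5 s with the trigger still squeezed; the pad force is my estimate of 5–7 N (3–13 N allowed), and hand-in returned no verdict.

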